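# Load the seed carrier and slide it under the microscope

### The arm

A 7-joint arm with a two-finger parallel gripper is mounted at the origin on the work surface. World frame = base frame: x ahead of the robot, y to its left, z up, the work surface at z = 0. Lengths are in m, angles in rad, forces in N, time in s.
With the tool pointing down it reaches from about 0.4 to 0.9 m from the base axis. Payload 5.6 kg.
Tool frame: the origin (TCP) lies at the very end of the fingers, on their centre line; the grasp point (between the pads) lies ctrl.grasp_offset behind it (ctrl.grasp_offset is the distance from the TCP to the grasp point, in m); z points along the fingers, y is the line along which they close (so a half turn about z gives the same grasp; the last joint's range is limited). The gripper opens to 92 mm and grips with 3 to 60 N. Pads are 20 mm wide; open, the fingers measure 128 mm over their backs; the gripper's body (75 mm by 189 mm) begins 69 mm behind the grasp point.
Start: joints at [-1.245, 0.468, -0.012, 1.603, 0.006, 1.071, -0.056], TCP at [0.234, 0.606, 0.215] pointing down, gripper open.
Joint ranges: [-2.53, 2.53], [-0.31, 2.02], [-1.57, 1.55], [0.28, 2.44], [-1.29, 4.43], [0.15, 1.84], [-2.92, 2.92]. Speed limits (rad/s): [2.57, 2.57, 3.14, 3.14, 3.14, 3.14, 3.14].

### API

Orientations are given as a unit quaternion [x, y, z, w].
In Python, from plant import ctrl gives the robot as it stands.
- The arm moves only by the shell command python3 -m creep 'ROWS' [FORCE]. ROWS is JSON, a list of rows, each a list of 7 numbers: the shift along the tool's x, y, z each as a share of 30 cm, from -1 to 1, then the turn, a rotation vector about the tool's x, y, z each as a share of 60 degrees, from -1 to 1, then the opening, from 0 (shut) to 1 (fully open). In form: [[tx, ty, tz, rx, ry, rz, hand], ...]. A call has exactly 8 rows; each row is the pose to reach, as a shift and turn from the pose commanded when the call began, along the tool's axes at that moment; what a row does not reach only later rows make up. A row lasts 1/8 s, in which the tool goes at most 62.5 mm and 10.7 degrees, less where a joint would pass 70% of its speed; a pose out of reach is approached as far as the arm can. A call with a number of a shift or a turn outside -1 to 1 is refused whole. A call with a gripper value outside its range is refused whole. The fingers move at their own pace and stop on an object; FORCE is the grip in N (left out, the last holds). Time passes only in rows, so rows that repeat a pose let the fingers close, or fill a call up. It gives the time, the measured TCP pose, the force, the opening and the grip force at its end, in the units of the state.
- ctrl.sense(): the state, without advancing time (a new reading comes with each control period).
- ctrl.read_camera(name): name is "scene" or "side" or "wrist"; returns the picture (420x560x3 uint8, red, green, blue); there is no depth.
- ctrl.camera_params(name): a dict with "vfov" (degrees; the focal length in pixels is half the picture's height over the tangent of half this angle, whatever the lens; pixels are square), "cx", "cy" (the principal point, pixels), "world_from_camera" (4x4, takes a point from camera to world coordinates); the wrist camera has in their place "mount" (4x4, takes a point from camera to tool coordinates, whose origin is the TCP and whose axes are the flange's). Camera axes: x right, y down, z forward; pixel columns grow to the right and rows downward; lengths in m; the calibration is good to about 2 mm. A picture is of the moment at which its call begins: read the wrist's pose just before it. camera_params takes no time and is no camera call.
- ctrl.finish_job(): hands the job in; it is judged then, once.
Trained networks look in the newest picture that a camera, given by its name, has taken for a name from the list of things; names that differ only in an ending like _2 or _b are one class to them, and where a whole thing is asked for, a point or a joint stands for the part that bears it (a point fixed in the world has none). Each returns a list of dicts, best first, with "score" (0 to 1); they miss things now and then, are a little off and sometimes report something else, mostly with a low value. They report only what shows in the picture. A call takes as long as a camera call. They do not tell look-alikes from the thing itself.
- ctrl.silhouettes(camera, target): "region" (420x560 bool, what is visible of it) and "bbox" ([left, top, right, bottom] in pixels, round what is visible of it).
The state is a dict: "t": time; "qpos": joint angles; "dq": joint speeds; "joint_efforts": joint torques, N m; "eef_pos": TCP position; "eef_rot": TCP orientation; "force": force on the tool from outside, world axes, zero at the start; "torque": the same for the moment, N m; "width": opening from 0.0 (shut) to 1.0 (fully open); "finger_force": force on a finger pad.
Only numpy, scipy, OpenCV 4.12 (cv2) and the standard library are available. Lean on these libraries where they do the work, as an engineer would, in place of code of your own. Each camera call takes 0.05 s, during which the arm holds its last target. There are 200 camera calls.

### The job

Drop the three round seeds from the glass dish one by one into the three pockets of the microscope's pulled-out specimen carrier, one seed in each pocket. Then slide the carrier by its post fully home under the lens, with the seeds still in it. Leave the long seed in the dish and do not bump the microscope's head.

Things in the scene. Friction and masses are not known exactly. Their poses are not given: they have to be found in the camera images.
- seed0: round pale beige seed, 24 mm across the middle, 22 mm high, nearly a ball with a flat foot and top 14 mm wide; starts upright on the dish's floor, in any of four places 42 mm from the dish's centre (each up to 5 mm off in x and y). Origin at the middle of its foot, z up. Rigid, 11 to 18 g. The three round seeds are alike: any may go in any pocket
- seed0_c (a point): centre of seed0, 11 mm above its foot
- seed1: another round seed, the same as seed0
- seed1_c (a point): centre of seed1, 11 mm above its foot
- seed2: another round seed, the same as seed0
- seed2_c (a point): centre of seed2, 11 mm above its foot
- longseed: the one long pale beige seed, 38 mm long (its x), 20 mm wide, 14 mm high, origin under its middle; lies in the dish with the others and must stay there
- dish: round shallow glass dish, 200 mm across outside, wall 4 mm, rim 20 mm above the bench, floor 4 mm thick lined with white filter paper; it does not move. Origin at the centre of its underside, on the bench
- scope: stereo microscope, fixed: white foot plate 240 (x) by 330 (y) mm and 20 mm thick, from y = -200 to +130 mm of its origin, black column 50 x 45 mm and 400 mm high at y = -170 mm. Origin on the bench; the lens axis is upright through (0, -80 mm) of its frame. Two guide strips stand on the foot at x = -77 and +77 mm, 32 mm above the bench. Its axes turn up to 0.2 rad from the world's
- head: the microscope's head, fixed over the foot, same frame as the scope: lens barrel 60 mm across from 150 mm above the bench upwards round the lens axis; above 200 mm a white body 100 (x) by 90 (y) mm up to 320 mm, a knob tube to 380 mm; two black eyepieces stick out to x = -101 mm at about 310 mm height. Do not bump it
- carrier (a joint): slide of the specimen carrier along the microscope's own -y direction, m: 0 fully pulled out (pocket row 170 mm from the lens axis, on the +y side), 0.170 fully home against its stop (middle pocket under the lens). Starts between 0 and 0.03. It takes about 2 N to push and stays where it is left.
- pocket0 (a point): centre of the mouth of pocket 0, level with the carrier's top: round blind pocket 30 mm across, 14 mm deep, at x = -45 mm on the carrier; pockets are 45 mm apart in a row along the carrier's x. Axes as the carrier's and scope's: x along the row, -y the way home, z up. A seed in it stands 8 mm proud
- pocket1 (a point): middle pocket, like pocket 0, midway along the carrier. The carrier is an aluminium bar 140 (x) by 50 (y) by 22 mm thick, its top 43 mm above the bench; a stem 12 mm wide and 10 mm thick, its top 37 mm above the bench, runs from its +y side to the upright post
- pocket2 (a point): centre of the mouth of pocket 2, level with the carrier's top: round blind pocket 30 mm across, 14 mm deep, at x = 45 mm on the carrier; pockets are 45 mm apart in a row along the carrier's x. Axes as the carrier's and scope's: x along the row, -y the way home, z up. A seed in it stands 8 mm proud
- post_top (a point): top centre of the carrier's upright dark steel post, 14 mm thick, round, its top 81 mm above the bench and its foot 25 mm above it, 140 mm to the +y side of the middle pocket. Axes as the carrier's. Pinch it across x from above, or push it towards -y
There are look-alikes about, which are no part of the job. Leave any purple look-alike of the seed2 alone.

How it is judged:
On the way, in this order (a step that is already met when the one before it is completed fails the run):
1. one round seed lies released in each of the three pockets while the carrier is still pulled out (slide below 0.06 m) (((horizontal distance between seed0_c and pocket0 below 0.006 m and z of seed0_c in the frame of pocket0 below 0.003 m) or (horizontal distance between seed1_c and pocket0 below 0.006 m and z of seed1_c in the frame of pocket0 below 0.003 m) or (horizontal distance between seed2_c and pocket0 below 0.006 m and z of seed2_c in the frame of pocket0 below 0.003 m)) and ((horizontal distance between seed0_c and pocket1 below 0.006 m and z of seed0_c in the frame of pocket1 below 0.003 m) or (horizontal distance between seed1_c and pocket1 below 0.006 m and z of seed1_c in the frame of pocket1 below 0.003 m) or (horizontal distance between seed2_c and pocket1 below 0.006 m and z of seed2_c in the frame of pocket1 below 0.003 m)) and ((horizontal distance between seed0_c and pocket2 below 0.006 m and z of seed0_c in the frame of pocket2 below 0.003 m) or (horizontal distance between seed1_c and pocket2 below 0.006 m and z of seed1_c in the frame of pocket2 below 0.003 m) or (horizontal distance between seed2_c and pocket2 below 0.006 m and z of seed2_c in the frame of pocket2 below 0.003 m)) and contact force between the fingers and seed0 below 0.05 N and contact force between the fingers and seed1 below 0.05 N and contact force between the fingers and seed2 below 0.05 N and value of joint carrier below 0.06 m), for 0.2 s.
2. the carrier is fully home under the lens with a seed in each pocket (((horizontal distance between seed0_c and pocket0 below 0.006 m and z of seed0_c in the frame of pocket0 below 0.003 m) or (horizontal distance between seed1_c and pocket0 below 0.006 m and z of seed1_c in the frame of pocket0 below 0.003 m) or (horizontal distance between seed2_c and pocket0 below 0.006 m and z of seed2_c in the frame of pocket0 below 0.003 m)) and ((horizontal distance between seed0_c and pocket1 below 0.006 m and z of seed0_c in the frame of pocket1 below 0.003 m) or (horizontal distance between seed1_c and pocket1 below 0.006 m and z of seed1_c in the frame of pocket1 below 0.003 m) or (horizontal distance between seed2_c and pocket1 below 0.006 m and z of seed2_c in the frame of pocket1 below 0.003 m)) and ((horizontal distance between seed0_c and pocket2 below 0.006 m and z of seed0_c in the frame of pocket2 below 0.003 m) or (horizontal distance between seed1_c and pocket2 below 0.006 m and z of seed1_c in the frame of pocket2 below 0.003 m) or (horizontal distance between seed2_c and pocket2 below 0.006 m and z of seed2_c in the frame of pocket2 below 0.003 m)) and value of joint carrier above 0.163 m), for 0.2 s.
At the end, for the whole second after the job is handed in: One round seed in each of the three pockets (its centre within 6 mm of the pocket's axis and no more than 3 mm above the carrier's top), the carrier home to within 7 mm of its stop (slide above 0.163 m), the long seed lying in the dish, all seeds at rest (below 20 mm/s) (all of step 2 and horizontal distance between longseed and dish below 0.09 m and height (world z) of longseed below 0.02 m and linear speed of each of seed0, seed1, seed2, longseed below 0.02 m/s); the robot touches nothing.
It fails at once if the microscope's head is bumped (more than 8 N) (contact force between any of the arm, the fingers and head above 8 N).
It also fails if it takes over 70 s, if anything falls off the work surface, if the arm or the gripper's body presses on something with over 40 N, if the wrist force passes 120 N, or if a joint passes its speed limit or range.

## Working session

There is one attempt and no reset: what is moved stays moved. The work goes in short steps, Python scripts to look and compute and a shell command to move; the robot and the scene stay as the last step left them, time stands still between calls to the robot, and variables do not carry over. Pictures are saved under pics/ and viewed, at most 10 in all, crops included, and the job is handed in when it is done.

```bash
ls; mkdir -p pics; python3 - <<'E'
from plant import ctrl
import cv2,numpy as np
s=ctrl.sense();print(s['t'],s['eef_pos'],s['eef_rot'],ctrl.grasp_offset,s['width'])
for c in ['scene','side','wrist']:
    im=ctrl.read_camera(c);cv2.imwrite(f'pics/{c}0.png',im[:,:,::-1])
    p=ctrl.camera_params(c);print(c,p['vfov'],p['cx'],p['cy'],np.round(np.array(p.get('world_from_camera',p.get('mount'))),4).tolist())
a=cv2.imread('pics/scene0.png');b=cv2.imread('pics/side0.png')
cv2.imwrite('pics/both.png',cv2.resize(np.vstack([a,b]),None,fx=.7,fy=.7))
E
```

```text
pics
0.0 [0.23415425 0.60572115 0.21362967] [ 1.83367513e-01  9.83044030e-01 -8.83323205e-04 -1.01611198e-04] 0.0187 1.002424476156959
scene 45.473423868955784 276.09690852035084 201.98648807147947 [[0.5425, 0.4382, -0.7167, 1.3742], [0.8401, -0.2858, 0.4611, -0.398], [-0.0028, -0.8522, -0.5231, 0.6815], [0.0, 0.0, 0.0, 1.0]]
side 48.86210406214682 278.13277245501 210.99580532338433 [[-0.9741, -0.1353, 0.181, 0.3821], [-0.2259, 0.6015, -0.7663, 0.8432], [-0.0052, -0.7873, -0.6165, 0.6553], [0.0, 0.0, 0.0, 1.0]]
wrist 66.78808313169205 278.8694961352169 207.79652706571636 [[0.0004, -0.9688, -0.2478, 0.0691], [1.0, 0.0006, -0.0006, 0.0019], [0.0007, -0.2478, 0.9688, -0.1708], [0.0, 0.0, 0.0, 1.0]]
```

View pics/scene0.png

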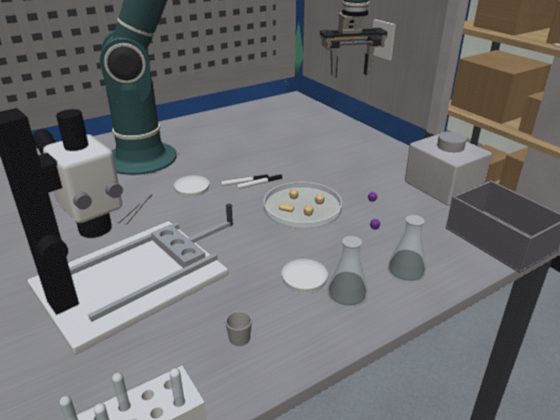

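View pics/side0.png

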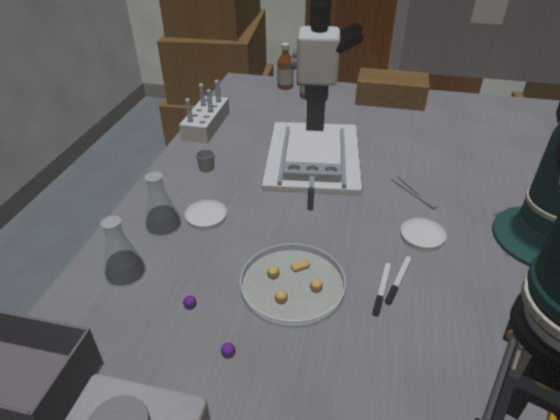

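Scene picture: round seeds in the dish at (294,194), (320,199) and (308,211), with the long seed at (286,208). The purple balls at (373,197) and (375,224) are look-alikes outside the dish. In the side picture the round seeds are at (273,272), (316,285) and (281,297), the long one is at (301,266), and the post is at (311,195).

```bash
cat > h.py <<'E'
from plant import ctrl
import cv2,numpy as np
from scipy.spatial.transform import Rotation as R
def cam(c,s=None):
    p=ctrl.camera_params(c);f=210/np.tan(np.radians(p['vfov']/2))
    K=np.array([[f,0,p['cx']],[0,f,p['cy']],[0,0,1]])
    if c=='wrist':
        s=s or ctrl.sense();T=np.eye(4);T[:3,:3]=R.from_quat(s['eef_rot']).as_matrix();T[:3,3]=s['eef_pos'];W=T@np.array(p['mount'])
    else: W=np.array(p['world_from_camera'])
    return K,W
def ray(cm,uv):
    K,W=cm;d=W[:3,:3]@np.linalg.inv(K)@[uv[0],uv[1],1];return W[:3,3],d/np.linalg.norm(d)
def plane(cm,uv,z):
    o,d=ray(cm,uv);return o+d*(z-o[2])/d[2]
def proj(cm,P):
    K,W=cm;q=K@(np.linalg.inv(W)@np.append(P,1))[:3];return q[:2]/q[2]
def tri(l):
    A=np.zeros((3,3));b=np.zeros(3);g=[]
    for cm,uv in l:
        o,d=ray(cm,uv);M=np.eye(3)-np.outer(d,d);A+=M;b+=M@o;g.append((M,o))
    x=np.linalg.solve(A,b);return x,max(np.linalg.norm(M@(x-o)) for M,o in g)
def det(c,n,mn=.3):
    out=[]
    for d in ctrl.silhouettes(c,n):
        if d['score']<mn: continue
        r=d['region'];v,u=np.nonzero(r);out.append((round(d['score'],2),np.round([u.mean(),v.mean()],1),d['bbox'],r))
    return out
E
python3 - <<'E'
from h import *
S={}
for n in ['seed0','longseed','dish','scope','post_top','carrier']:
    for c in ['scene','side']:
        S[n,c]=det(c,n)
        for d in S[n,c]: print(n,c,d[0],d[1],np.round(d[2]),d[3].sum())
cs,cd=cam('scene'),cam('side')
for a in S['seed0','scene']:
    for b in S['seed0','side']:
        x,e=tri([(cs,a[1]),(cd,b[1])])
        if e<.006:print(a[1],b[1],np.round(x,4),round(e,4))
for n in ['longseed','dish','post_top']:
    if S[n,'scene'] and S[n,'side']:print(n,tri([(cs,S[n,'scene'][0][1]),(cd,S[n,'side'][0][1])]))
E
```

```text
seed0 scene 0.56 [308.4 210. ] [306. 205. 315. 215.] 107
seed0 scene 0.55 [293.9 193.4] [287. 192. 298. 198.] 74
seed0 scene 0.54 [372.3 196.1] [365. 193. 378. 206.] 83
seed0 side 0.6 [189.6 301.7] [184. 295. 198. 307.] 155
seed0 side 0.58 [280.9 296.4] [276. 288. 287. 305.] 144
seed0 side 0.57 [273.3 272.1] [270. 268. 282. 281.] 132
seed0 side 0.55 [227.8 349.9] [220. 341. 237. 359.] 164
seed0 side 0.41 [316.3 285.4] [311. 278. 324. 293.] 147
longseed scene 0.44 [286.1 206.8] [279. 203. 294. 212.] 88
longseed side 0.74 [300.6 265.1] [289. 260. 307. 274.] 169
dish scene 0.72 [302.8 204.7] [264. 179. 342. 229.] 2644
dish side 0.95 [292.6 285.2] [238. 240. 347. 328.] 6899
dish side 0.65 [312.4 174.1] [283. 161. 341. 209.] 1262
scope scene 0.77 [ 94.  234.2] [  3. 110. 237. 350.] 26317
scope side 0.59 [316.5 117.5] [261.   1. 368. 208.] 10853
post_top scene 0.91 [187.  240.6] [150. 205. 235. 267.] 1550
post_top side 0.78 [311.8 174.3] [281. 159. 343. 209.] 1213
carrier side 0.82 [312.1 174. ] [284. 161. 342. 212.] 1232
[308.4 210. ] [280.9 296.4] [ 0.5097  0.263  -0.0119] 0.0059
[308.4 210. ] [273.3 272.1] [0.5364 0.2356 0.0153] 0.0005
[293.9 193.4] [316.3 285.4] [0.4502 0.2514 0.0153] 0.0005
[372.3 196.1] [227.8 349.9] [0.5681 0.419  0.011 ] 0.0003
longseed (array([0.48919986, 0.20117427, 0.01140391]), np.float64(9.256122957872014e-05))
dish (array([0.49479739, 0.24944888, 0.00388536]), np.float64(0.0003702873798229657))
post_top (array([ 0.51773714, -0.08087093,  0.03690559]), np.float64(0.0017378541631049421))
```

```bash
python3 -m creep '[[-0.15,-0.12,0,0,0,-0.1,1],[-0.32,-0.25,0,0,0,-0.2,1],[-0.48,-0.38,0,0,0,-0.35,1],[-0.64,-0.5,0,0,0,-0.35,1],[-0.8,-0.62,0,0,0,-0.35,1],[-0.96,-0.75,0,0,0,-0.35,1],[-1,-0.8,0,0,0,-0.35,0.5],[-1,-0.8,0,0,0,-0.35,0.5]]' 10
python3 - <<'E'
from h import *
import pickle
s=ctrl.sense();im=ctrl.read_camera('wrist');cv2.imwrite('pics/w1.png',im[:,:,::-1])
print(s['eef_pos'],s['eef_rot'])
cm=cam('wrist',s)
D={n:det('wrist',n) for n in ['seed0','longseed','dish']}
pickle.dump((cm,{n:[x[:3] for x in D[n]] for n in D}),open('w1.pkl','wb'))
for n in D:
    for d in D[n]:print(n,d[0],d[1],np.round(d[2]),plane(cm,d[1],.015).round(4),d[3].sum())
E
```

```text
t: 1.75
eef_pos: [0.4284, 0.2729, 0.2149]
eef_rot: [0.003, 1.0, 0.0, 0.0]
force: [0.4, 1.0, 0.0]
width: 0.806
finger_force: 0.0
[0.42840348 0.2728685  0.21486029] [2.96261139e-03 9.99995575e-01 6.89386633e-05 2.62560294e-04]
seed0 0.86 [327.3 357. ] [320. 347. 335. 368.] [0.6653 0.3391 0.015 ] 276
seed0 0.79 [250.8 271.4] [242. 262. 261. 280.] [0.5377 0.2382 0.015 ] 296
seed0 0.74 [261.1 205.1] [251. 194. 270. 215.] [0.4514 0.2529 0.015 ] 295
seed0 0.5 [295.7 250. ] [284. 244. 306. 261.] [0.5091 0.2948 0.015 ] 291
longseed 0.78 [222.5 235.3] [207. 218. 239. 249.] [0.4893 0.2047 0.015 ] 445
dish 0.93 [264.5 232.8] [178. 158. 341. 309.] [0.4864 0.2564 0.015 ] 16573
```

View pics/w1.png

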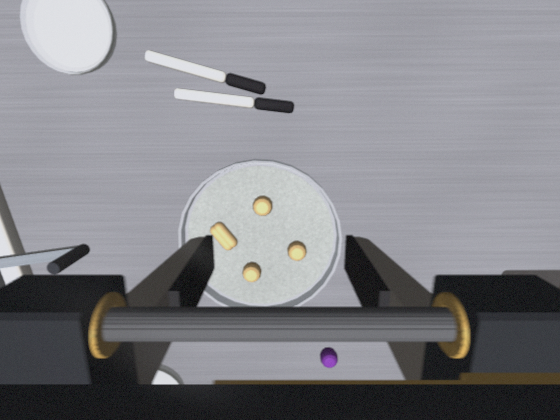

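The wrist view shows round seeds at (251,271), (261,205) and (296,250), the long seed at (222,235), the purple look-alike outside the dish at (328,357), and the post at (70,258). I'll move to a spot where I can see the carrier.

```bash
python3 -m creep '[[-0.08,-0.16,0,0,0,0,0.43],[-0.18,-0.33,0,0,0,0,0.43],[-0.27,-0.5,0,0,0,0,0.43],[-0.37,-0.67,0,0,0,0,0.43],[-0.37,-0.67,0,0,0,0,0.43],[-0.37,-0.67,0,0,0,0,0.43],[-0.37,-0.67,0,0,0,0,0.43],[-0.37,-0.67,0,0,0,0,0.43]]'
python3 - <<'E'
from h import *
import pickle
s=ctrl.sense();im=ctrl.read_camera('wrist');cv2.imwrite('pics/w2.png',im[:,:,::-1])
cm=cam('wrist',s);D={n:det('wrist',n) for n in ['seed0','carrier','dish']}
pickle.dump((cm,D),open('w2.pkl','wb'))
c1,D1=pickle.load(open('w1.pkl','rb'));cs,cd=cam('scene'),cam('side')
for n in D:
    for d in D[n]:print(n,d[0],d[1],np.round(d[2]),plane(cm,d[1],.015).round(4),d[3].sum())
for a in D1['seed0']:
    for b in D['seed0']:
        x,e=tri([(c1,a[1]),(cm,b[1])])
        if e<.005:print(a[1],b[1],x.round(4),e.round(4), proj(cs,x),proj(cd,x))
g=im[:260,:];cv2.imwrite('pics/w2c.png',cv2.resize(im[:,:,::-1],None,fx=1.42,fy=1.42))
E
```

```text
t: 2.95
eef_pos: [0.5377, 0.0746, 0.2146]
eef_rot: [-0.0, 1.0, 0.0, -0.0]
force: [1.2, 0.3, 0.1]
width: 0.429
finger_force: 0.0
seed0 0.93 [438.3 109.6] [426. 100. 452. 120.] [0.451  0.2534 0.015 ] 434
seed0 0.88 [416.5 185.9] [405. 175. 428. 194.] [0.5371 0.2384 0.015 ] 389
seed0 0.65 [468.4 161.7] [453. 154. 483. 172.] [0.5087 0.2954 0.015 ] 431
seed0 0.59 [555.2 210.5] [553. 201. 560. 220.] [0.567  0.4083 0.015 ] 146
seed0 0.54 [485.9 282.5] [478. 275. 494. 292.] [0.6621 0.3404 0.015 ] 190
seed0 0.51 [131.7 168.6] [ 72. 106. 252. 236.] [ 0.517  -0.0952  0.015 ] 8785
dish 0.87 [431.9 144.9] [341.  54. 521. 238.] [0.4896 0.2509 0.015 ] 23279
dish 0.68 [467.9 161.6] [455. 153. 483. 173.] [0.5086 0.2948 0.015 ] 423
[327.3 357. ] [485.9 282.5] [0.6606 0.3379 0.0195] 0.0009 [373.58483894 219.23689557] [192.43073089 299.62008318]
[250.8 271.4] [416.5 185.9] [0.5372 0.2382 0.0158] 0.0002 [309.26395978 209.56585635] [272.37834632 272.91628733]
[250.8 271.4] [468.4 161.7] [0.4994 0.2466 0.0966] 0.0008 [304.01128703 173.84804636] [291.32061004 247.64534953]
[261.1 205.1] [438.3 109.6] [0.4511 0.2529 0.0159] 0.0 [294.41752182 193.08151433] [315.51601718 285.83901443]
[295.7 250. ] [416.5 185.9] [ 0.5646  0.3015 -0.1269] 0.0017 [333.04729595 252.75920716] [252.64045789 342.8875142 ]
[295.7 250. ] [468.4 161.7] [0.5086 0.2947 0.0161] 0.0 [320.52048542 198.018004  ] [280.35893331 297.27913856]
```

View pics/w2c.png

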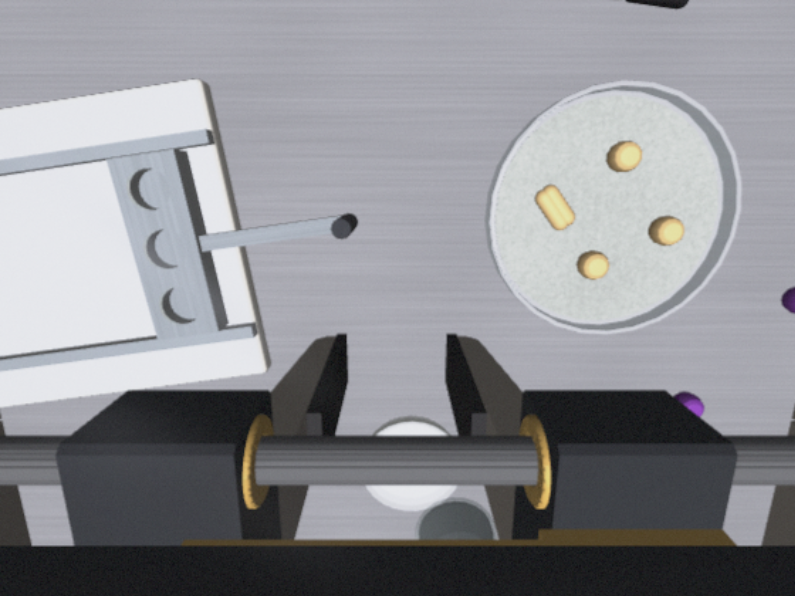

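Here the pockets are at about (107,132), (119,177) and (130,215) in unscaled pixels, and the post top is at (244,157). The round seeds are at (438,110), (417,186) and (468,162), and both purple balls lie outside the dish. Next I fit the carrier's pose and overlay it as a check.

```bash
cat > fit.py <<'E'
from h import *
import pickle
from scipy.optimize import least_squares
cm,D=pickle.load(open('w2.pkl','rb'));im=cv2.imread('pics/w2.png')
loc=np.array([[-70,-25,43],[-70,25,43],[70,25,43],[70,-25,43],[0,140,81],[0,140,81]])/1000
def pts(p,L):
    c,s=np.cos(p[2]),np.sin(p[2]);L=np.atleast_2d(L);return np.c_[p[0]+c*L[:,0]-s*L[:,1],p[1]+s*L[:,0]+c*L[:,1],L[:,2]]
uv=np.array([[108,160],[178,152],[218,330],[158,340],[347,222],[347,222]])/1.42
f=lambda p:(np.array([proj(cm,q) for q in pts(p,loc)])-uv).ravel()
r=least_squares(f,[.51,-.13,.1],loss='soft_l1');p=r.x
print(p,f(p).reshape(-1,2).round(1).tolist())
a=np.linspace(0,2*np.pi,60)
big=cv2.resize(im[80:280,40:300],None,fx=3,fy=3,interpolation=cv2.INTER_CUBIC)
def dr(L,col):
    q=np.array([proj(cm,x) for x in pts(p,L)]);cv2.polylines(big,[((q-[40,80])*3).astype(np.int32)],True,col,1)
dr(loc[:4],(0,0,255))
for x in (-45,0,45):dr(np.c_[x+15*np.cos(a),15*np.sin(a),43+0*a]/1000,(0,255,0))
dr(np.c_[7*np.cos(a),140+7*np.sin(a),81+0*a]/1000,(0,255,0))
cv2.imwrite('pics/fit.png',big)
for x in (-45,0,45):print(pts(p,np.array([x,0,43])/1000).round(4))
print('post',pts(p,np.array([0,140,81])/1000))
E
python3 fit.py
```

```text
[ 0.52055889 -0.09586583  0.16485676] [[1.1, -0.1], [-1.4, -2.8], [5.3, -0.1], [4.9, -0.4], [-1.2, 0.8], [-1.2, 0.8]]
[[ 0.4762 -0.1033  0.043 ]]
[[ 0.5206 -0.0959  0.043 ]]
[[ 0.5649 -0.0885  0.043 ]]
post [[0.49758334 0.04223603 0.081     ]]
```

View pics/fit.png

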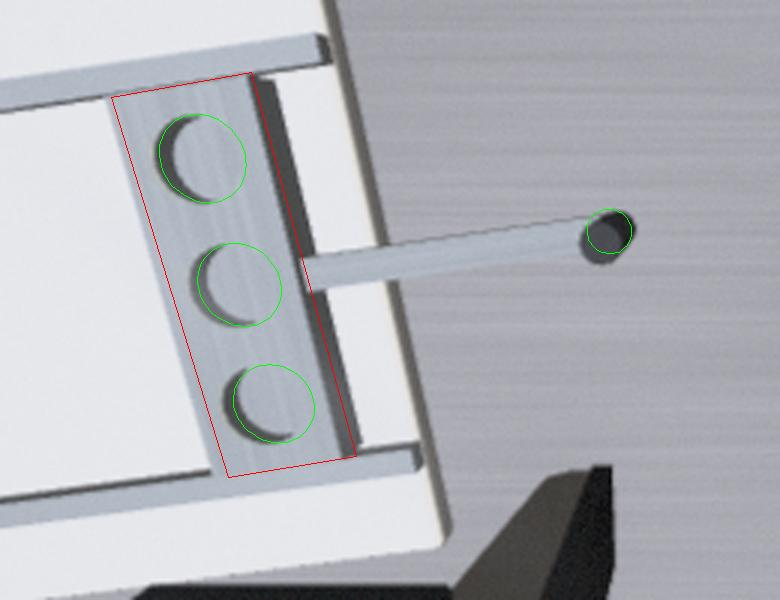

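The true post top is the lighter disc at crop (602,238), and the lower edge of the bar top runs (212,474) to (342,458). I'll refine the fit with these.

```bash
sed -i 's#^uv=.*#uv=np.array([[105,97],[252,73],[342,458],[212,474],[602,238],[602,238]])/3+[40,80]#' fit.py; python3 fit.py
```

```text
[ 0.52000188 -0.09904252  0.14250507] [[0.2, -1.2], [-1.6, -0.4], [0.8, -0.2], [1.2, 0.3], [-0.3, 0.5], [-0.3, 0.5]]
[[ 0.4755 -0.1054  0.043 ]]
[[ 0.52  -0.099  0.043]]
[[ 0.5645 -0.0927  0.043 ]]
post [[0.50011862 0.03953835 0.081     ]]
```

View pics/fit.png

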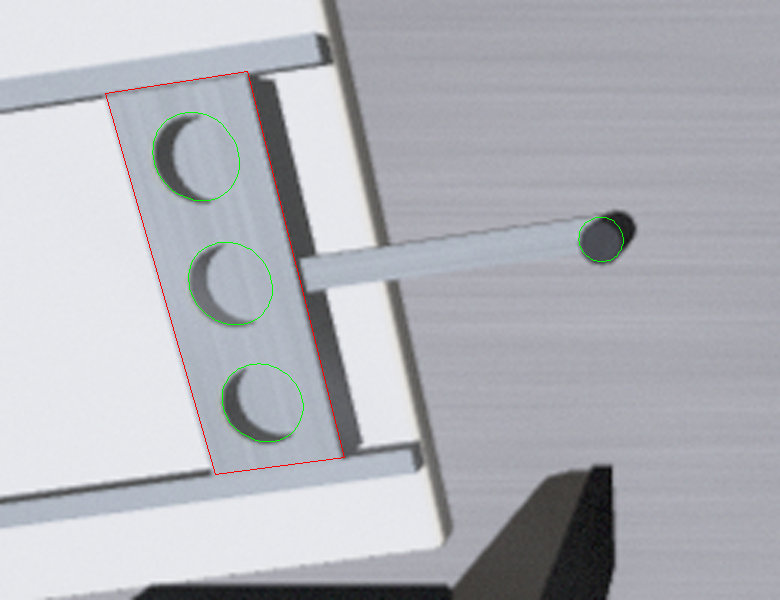

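The fit is tight: carrier yaw is 0.1425 rad and all pockets are known. I'll check the slide value for head clearance and go for seed A at the same time.

```bash
python3 - <<'E'
from h import *
import pickle
cm,D=pickle.load(open('w2.pkl','rb'))
n=np.array([-np.sin(.1425),np.cos(.1425)])
for uv in [(385,245),(330,0),(440,480)]:
    q=plane(cm,np.array(uv)/3+[40,80],.02)[:2]; print('slide',(q-[.52,-.099])@n-.04)
E
python3 -m creep '[[0,0.18,0,0,0,0,0.43],[0,0.36,0,0,0,-0.136,0.43],[0,0.545,0.1,0,0,-0.136,0.43],[0,0.545,0.25,0,0,-0.136,0.43],[0,0.545,0.42,0,0,-0.136,0.43],[0,0.545,0.55,0,0,-0.136,0.43],[0,0.545,0.55,0,0,-0.136,0.43],[0,0.545,0.55,0,0,-0.136,0.43]]' 10
python3 - <<'E'
from h import *
s=ctrl.sense();print(s['eef_pos'],s['width'])
im=ctrl.read_camera('wrist');cm=cam('wrist',s)
for d in det('wrist','seed0',.2):print(d[0],d[1],plane(cm,d[1],.0155).round(4),d[3].sum())
E
```

```text
slide 0.009986451068311655
slide 0.010237859926773903
slide 0.01061441037528623
t: 4.15
eef_pos: [0.5396, 0.2369, 0.051]
eef_rot: [-0.07, 0.998, 0.0, 0.001]
force: [1.2, 0.3, 0.2]
width: 0.433
finger_force: 0.0
[0.53959444 0.23693225 0.0509836 ] 0.43251507122185867
0.9 [370.7 197.4] [0.5085 0.2955 0.0155] 1082
0.88 [323.7  97.3] [0.451  0.2537 0.0155] 1281
0.88 [520.5 295.3] [0.5641 0.4173 0.0155] 865
0.63 [279.6 226.9] [0.5373 0.2386 0.0155] 1002
```

```bash
python3 -m creep '[[0.007,0.007,0.07,0,0,0,0.43],[0.007,0.007,0.137,0,0,0,0.43],[0.007,0.007,0.137,0,0,0,0.43],[0.007,0.007,0.137,0,0,0,0],[0.007,0.007,0.137,0,0,0,0],[0.007,0.007,0.137,0,0,0,0],[0.007,0.007,0.137,0,0,0,0],[0.007,0.007,-0.1,0,0,0,0]]' 10
python3 - <<'E'
from h import *
s=ctrl.sense();print(s['eef_pos'],s['width']*92,s['finger_force'])
E
```

```text
t: 5.25
eef_pos: [0.5323, 0.2365, 0.0666]
eef_rot: [-0.07, 0.998, -0.002, -0.005]
force: [1.3, 1.0, -0.1]
width: 0.252
finger_force: 10.0
[0.53232997 0.23650076 0.06664477] 23.21482700093185 9.999892235318839
```

```bash
python3 -m creep '[[0.012,-0.2,-0.1,0,0,0,0],[0.024,-0.4,-0.12,0,0,0,0],[0.036,-0.6,-0.12,0,0,0,0],[0.048,-0.8,-0.12,0,0,0,0],[0.06,-0.95,-0.06,0,0,0,0],[0.066,-1,0,0,0,0,0],[0.066,-1,0,0,0,0,0],[0.066,-1,0,0,0,0,0]]' 10
python3 - <<'E'
from h import *
s=ctrl.sense();print(s['eef_pos'],s['eef_rot'],s['width']*92,s['finger_force'])
p=np.array([.5645,-.0927]);d=p-s['eef_pos'][:2];M=R.from_quat(s['eef_rot']).as_matrix();print((M[:2,:2].T@d)/.3,(s['eef_pos'][2]-.047)/.3)
im=ctrl.read_camera('wrist');cv2.imwrite('pics/w3.png',im[:,:,::-1])
E
```

```text
t: 6.25
eef_pos: [0.5587, -0.0591, 0.071]
eef_rot: [-0.071, 0.997, 0.001, -0.0]
force: [0.8, -0.0, -0.3]
width: 0.256
finger_force: 10.0
[ 0.55867595 -0.05910995  0.07102101] [-7.14030431e-02  9.97447364e-01  6.00964073e-04 -2.67063253e-05] 23.55332655057444 10.000103589482023
[-0.0032668  -0.11359035] 0.08007004779819304
```

View pics/w3.png

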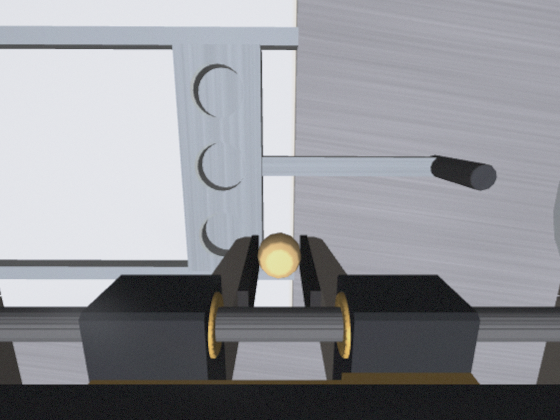

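The seed is held at (279,257). The pocket mouths are at about (220,91), (223,165) and (228,232), and the post top is at (482,177).

```bash
python3 - <<'E'
from h import *
s=ctrl.sense();cm=cam('wrist',s);K,W=cm
P=[np.array([.4755,-.1054,.043]),np.array([.52,-.099,.043]),np.array([.5645,-.0927,.043]),np.array([.5001,.0395,.081])]
im=cv2.imread('pics/w3.png')
a=np.linspace(0,2*np.pi,60)
for p,r in zip(P,[.015]*3+[.007]):
    q=np.array([proj(cm,p+[r*np.cos(t),r*np.sin(t),0]) for t in a]);cv2.polylines(im,[q.astype(np.int32)],True,(0,0,255),1);print(proj(cm,p))
print('seed',[plane(cm,(279,257),z).round(4) for z in (.073,.076,.079)],s['eef_pos'])
cv2.imwrite('pics/w3c.png',cv2.resize(im[20:300,160:520],None,fx=2,fy=2))
E
```

```text
[218.7244099   89.55584665]
[222.03032585 165.96272463]
[224.83415587 234.23569104]
[484.19963915 175.28534951]
seed [array([ 0.5627, -0.0569,  0.073 ]), array([ 0.5614, -0.0571,  0.076 ]), array([ 0.5601, -0.0573,  0.079 ])] [ 0.55892092 -0.05902582  0.07131716]
```

View pics/w3c.png

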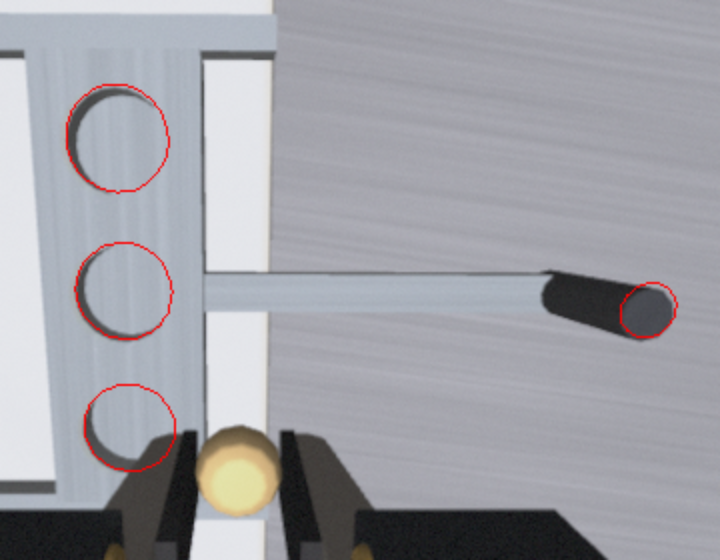

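```bash
python3 -m creep '[[0.001,-0.06,0,0,0,0,0],[0.002,-0.116,0,0,0,0,0],[0.002,-0.116,0,0,0,0,0],[0.002,-0.116,0.03,0,0,0,0],[0.002,-0.116,0.06,0,0,0,0],[0.002,-0.116,0.075,0,0,0,0],[0.002,-0.116,0.075,0,0,0,0],[0.002,-0.116,0.075,0,0,0,0]]' 10
python3 - <<'E'
from h import *
s=ctrl.sense();print(s['eef_pos'],s['width']*92,s['force'])
E
```

```text
t: 7.3
eef_pos: [0.5629, -0.096, 0.0486]
eef_rot: [-0.07, 0.998, -0.0, 0.0]
force: [-1.6, 0.4, -0.7]
width: 0.251
finger_force: 10.0
[ 0.56288262 -0.09598473  0.04857038] 23.105392676062007 [-1.60538758  0.41448038 -0.67740839]
```

```bash
python3 -m creep '[[0.002,0.008,0.004,0,0,0,0],[0.002,0.008,0.008,0,0,0,0],[0.002,0.008,0.008,0,0,0,0],[0.002,0.008,0.008,0,0,0,0.4],[0.002,0.008,0.008,0,0,0,0.4],[0.002,0.008,0.008,0,0,0,0.43],[0.002,0.008,-0.1,0,0,0,0.43],[0.002,0.18,-0.2,0,0,0,0.43]]' 10
python3 - <<'E'
from h import *
s=ctrl.sense();print(s['eef_pos'],s['width']*92,s['force'])
s=ctrl.sense();im=ctrl.read_camera('wrist');cv2.imwrite('pics/w4.png',im[:,:,::-1]);cm=cam('wrist',s)
for d in det('wrist','seed0',.2):print(d[0],d[1],plane(cm,d[1],.0155).round(4),plane(cm,d[1],.042).round(4),d[3].sum())
E
```

```text
t: 8.3
eef_pos: [0.555, -0.0466, 0.1093]
eef_rot: [-0.066, 0.998, -0.001, 0.0]
force: [0.4, 1.3, -0.2]
width: 0.427
finger_force: 0.0
[ 0.55499571 -0.04657237  0.10928095] 39.29522188192034 [ 0.40880968  1.31675134 -0.19281342]
0.96 [217.  218.3] [ 0.5707 -0.0973  0.0155] [ 0.5623 -0.0929  0.042 ] 774
```

```bash
python3 -m creep '[[-0.002,0.2,-0.03,0,0,0,0.43],[-0.003,0.4,-0.03,0,0,0,0.43],[-0.005,0.6,-0.03,0,0,0,0.43],[-0.007,0.8,0,0,0,0,0.43],[-0.008,0.98,0.08,0,0,0,0.43],[-0.008,1,0.16,0,0,0,0.43],[-0.008,1,0.16,0,0,0,0.43],[-0.008,1,0.16,0,0,0,0.43]]' 10
python3 - <<'E'
from h import *
s=ctrl.sense();print(s['eef_pos'],s['dq'].max())
p=np.array([.5085,.2950]);d=p-s['eef_pos'][:2];M=R.from_quat(s['eef_rot']).as_matrix();print((M[:2,:2].T@d)/.3,(s['eef_pos'][2]-.01)/.3)
im=ctrl.read_camera('wrist');cm=cam('wrist',s)
for d in det('wrist','seed0',.2):print(d[0],d[1],plane(cm,d[1],.0155).round(4),d[3].sum())
E
```

```text
t: 9.4
eef_pos: [0.5159, 0.2535, 0.061]
eef_rot: [-0.069, 0.998, -0.0, 0.0]
force: [0.3, -0.3, -0.0]
width: 0.432
finger_force: 0.0
[0.51590139 0.25351413 0.06101338] 0.008341283285606477
[0.00536165 0.1403674 ] 0.17004459279985162
0.96 [290.6 133.2] [0.4514 0.2538 0.0155] 1072
0.9 [337.  223.7] [0.5087 0.2956 0.0155] 967
```

```bash
python3 -m creep '[[0.005,0.14,0,0,0,0,0.43],[0.005,0.14,0.08,0,0,0,0.43],[0.005,0.14,0.168,0,0,0,0.43],[0.005,0.14,0.168,0,0,0,0.3],[0.005,0.14,0.168,0,0,0,0],[0.005,0.14,0.168,0,0,0,0],[0.005,0.14,0.168,0,0,0,0],[0.005,0.14,0.02,0,0,0,0]]' 10
python3 -m creep '[[0.005,-0.06,-0.1,0,0,0,0],[0.01,-0.26,-0.16,0,0,0,0],[0.017,-0.46,-0.16,0,0,0,0],[0.023,-0.66,-0.16,0,0,0,0],[0.027,-0.86,-0.16,0,0,0,0],[0.03,-1,-0.16,0,0,0,0],[0.03,-1,-0.16,0,0,0,0],[0.03,-1,-0.16,0,0,0,0]]' 10
python3 - <<'E'
from h import *
s=ctrl.sense();print(s['eef_pos'],s['width']*92,s['finger_force'])
p=np.array([.52,-.099]);d=p-s['eef_pos'][:2];M=R.from_quat(s['eef_rot']).as_matrix();print((M[:2,:2].T@d)/.3,(s['eef_pos'][2]-.046)/.3)
im=ctrl.read_camera('wrist');cv2.imwrite('pics/w5.png',im[:,:,::-1])
E
```

```text
t: 10.5
eef_pos: [0.5056, 0.2947, 0.0525]
eef_rot: [-0.07, 0.998, -0.002, -0.003]
force: [0.6, 0.0, -0.0]
width: 0.253
finger_force: 10.0
t: 11.5
eef_pos: [0.5408, -0.0014, 0.1028]
eef_rot: [-0.07, 0.998, 0.0, 0.0]
force: [-0.3, 0.3, -0.7]
width: 0.253
finger_force: 10.0
[ 0.54075193 -0.00144483  0.10276158] 23.24398495542375 10.000122774217743
[ 0.11403006 -0.31229244] 0.18920526435094717
```

```bash
python3 -m creep '[[0.04,-0.1,0,0,0,0,0],[0.08,-0.22,0,0,0,0,0],[0.116,-0.313,0,0,0,0,0],[0.116,-0.313,0.08,0,0,0,0],[0.116,-0.313,0.16,0,0,0,0],[0.116,-0.313,0.16,0,0,0,0],[0.116,-0.313,0.16,0,0,0,0],[0.116,-0.313,0.16,0,0,0,0]]' 10
python3 - <<'E'
from h import *
s=ctrl.sense();print(s['eef_pos'],s['width']*92,s['force'])
p=np.array([.519,-.099]);d=p-s['eef_pos'][:2];M=R.from_quat(s['eef_rot']).as_matrix();print((M[:2,:2].T@d)/.3,(s['eef_pos'][2]-.046)/.3)
im=ctrl.read_camera('wrist');cv2.imwrite('pics/w6.png',im[:,:,::-1]);cm=cam('wrist',s)
for d in det('wrist','seed0',.2):print(d[0],d[1],plane(cm,d[1],.042).round(4),plane(cm,d[1],.056).round(4),d[3].sum())
E
```

```text
t: 12.55
eef_pos: [0.5202, -0.0996, 0.0555]
eef_rot: [-0.07, 0.998, -0.0, 0.001]
force: [0.1, 0.4, -0.9]
width: 0.252
finger_force: 10.0
[ 0.52021331 -0.09962117  0.05548634] 23.219148727580873 [ 0.06085706  0.38091857 -0.87126889]
[0.00371315 0.00261851] 0.031621121156261145
0.84 [278.9 253.2] [ 0.5279 -0.097   0.042 ] [ 0.5221 -0.0978  0.056 ] 1545
0.7 [278.  297.4] [ 0.5582 -0.0933  0.042 ] [ 0.5501 -0.0944  0.056 ] 603
```

```bash
python3 -m creep '[[0.004,0.002,0.015,0,0,0,0],[0.004,0.002,0.031,0,0,0,0],[0.004,0.002,0.031,0,0,0,0],[0.004,0.002,0.031,0,0,0,0.4],[0.004,0.002,0.031,0,0,0,0.43],[0.004,0.002,0.031,0,0,0,0.43],[0.004,0.002,-0.12,0,0,0,0.43],[0.004,0.05,-0.28,0,0,0,0.43]]' 10
python3 -m creep '[[0.01,0.15,0,0,0,0,0.43],[0.02,0.35,0,0,0,0,0.43],[0.03,0.55,0,0,0,0,0.43],[0.04,0.75,0,0,0,0,0.43],[0.05,0.95,0,0,0,0,0.43],[0.055,1,0.1,0,0,0,0.43],[0.055,1,0.2,0,0,0,0.43],[0.055,1,0.2,0,0,0,0.43]]' 10
python3 - <<'E'
from h import *
s=ctrl.sense();print(s['eef_pos'])
p=np.array([.4512,.2536]);d=p-s['eef_pos'][:2];M=R.from_quat(s['eef_rot']).as_matrix();print((M[:2,:2].T@d)/.3,(s['eef_pos'][2]-.01)/.3)
im=ctrl.read_camera('wrist');cm=cam('wrist',s)
for d in det('wrist','seed0',.2):print(d[0],d[1],plane(cm,d[1],.0155).round(4),plane(cm,d[1],.042).round(4),d[3].sum())
im=ctrl.read_camera('side');cm=cam('side')
for d in det('side','seed0',.2):print(d[0],d[1],plane(cm,d[1],.042).round(4),d[3].sum())
E
```

```text
t: 13.65
eef_pos: [0.5156, -0.0863, 0.1391]
eef_rot: [-0.069, 0.998, -0.0, -0.001]
force: [0.7, -0.2, -0.1]
width: 0.431
finger_force: 0.0
t: 14.65
eef_pos: [0.4562, 0.2088, 0.0769]
eef_rot: [-0.07, 0.998, -0.001, -0.002]
force: [0.8, -0.4, 0.1]
width: 0.432
finger_force: 0.0
[0.45621139 0.20876013 0.07690671]
[-0.00441218  0.15033185] 0.2230223762679049
0.74 [336.9 221.6] [0.4515 0.254  0.0155] [0.4444 0.248  0.042 ] 771
0.63 [294.9 166.2] [ 0.5623 -0.102   0.042 ] 55
0.5 [228.1 349.7] [0.5591 0.4391 0.042 ] 204
```

```bash
python3 -m creep '[[-0.004,0.15,0,0,0,0,0.43],[-0.004,0.15,0.12,0,0,0,0.43],[-0.004,0.15,0.221,0,0,0,0.43],[-0.004,0.15,0.221,0,0,0,0.3],[-0.004,0.15,0.221,0,0,0,0],[-0.004,0.15,0.221,0,0,0,0],[-0.004,0.15,0.221,0,0,0,0],[-0.004,0.15,0.05,0,0,0,0]]' 10
python3 -m creep '[[0.01,-0.06,-0.1,0,0,0,0],[0.03,-0.26,-0.18,0,0,0,0],[0.045,-0.46,-0.18,0,0,0,0],[0.06,-0.66,-0.18,0,0,0,0],[0.075,-0.86,-0.18,0,0,0,0],[0.09,-1,-0.18,0,0,0,0],[0.09,-1,-0.18,0,0,0,0],[0.09,-1,-0.18,0,0,0,0]]' 10
python3 - <<'E'
from h import *
s=ctrl.sense();print(s['eef_pos'],s['width']*92,s['finger_force'])
p=np.array([.4745,-.1054]);d=p-s['eef_pos'][:2];M=R.from_quat(s['eef_rot']).as_matrix();print((M[:2,:2].T@d)/.3,(s['eef_pos'][2]-.046)/.3)
im=ctrl.read_camera('wrist');cv2.imwrite('pics/w7.png',im[:,:,::-1])
E
```

```text
t: 15.85
eef_pos: [0.4505, 0.2526, 0.0615]
eef_rot: [-0.07, 0.998, -0.002, -0.003]
force: [-0.1, -0.2, 0.0]
width: 0.252
finger_force: 10.0
t: 16.85
eef_pos: [0.4679, -0.0459, 0.1178]
eef_rot: [-0.07, 0.998, 0.0, 0.0]
force: [-0.4, 0.3, -1.1]
width: 0.249
finger_force: 10.0
[ 0.46794785 -0.04593744  0.11775249] 22.891731209493784 9.995936035629711
[ 0.00612832 -0.19931399] 0.2391749747641679
```

View pics/w7.png

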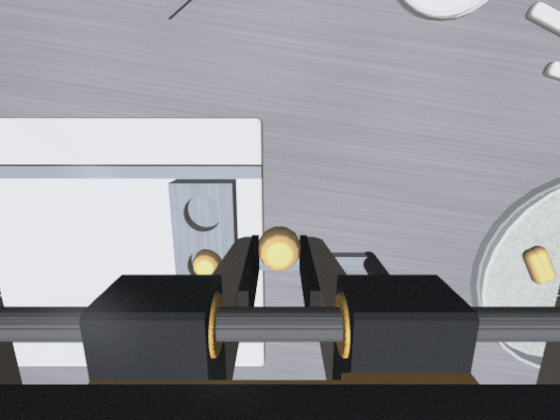

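The third seed is held at (279,249), the second sits in the middle pocket at (205,264), and the empty pocket 0 is at (207,210). The long seed is still in the dish.

```bash
python3 -m creep '[[0.006,-0.1,0,0,0,0,0],[0.006,-0.2,0,0,0,0,0],[0.006,-0.2,0.08,0,0,0,0],[0.006,-0.2,0.16,0,0,0,0],[0.006,-0.2,0.21,0,0,0,0],[0.006,-0.2,0.21,0,0,0,0],[0.006,-0.2,0.21,0,0,0,0],[0.006,-0.2,0.21,0,0,0,0]]' 10
python3 - <<'E'
from h import *
s=ctrl.sense();print(s['eef_pos'],s['width']*92,s['force'])
p=np.array([.4745,-.1054]);d=p-s['eef_pos'][:2];M=R.from_quat(s['eef_rot']).as_matrix();print((M[:2,:2].T@d)/.3,(s['eef_pos'][2]-.046)/.3)
E
```

```text
t: 17.9
eef_pos: [0.4752, -0.1063, 0.0553]
eef_rot: [-0.07, 0.998, -0.0, 0.001]
force: [0.0, -0.4, -0.2]
width: 0.249
finger_force: 10.0
[ 0.47518436 -0.10633749  0.05527616] 22.918264292782965 [ 0.02942389 -0.39422766 -0.20503848]
[0.00182172 0.00341329] 0.030920529444429246
```

```bash
python3 -m creep '[[0.002,0.003,0.015,0,0,0,0],[0.002,0.003,0.031,0,0,0,0],[0.002,0.003,0.031,0,0,0,0],[0.002,0.003,0.031,0,0,0,0.4],[0.002,0.003,0.031,0,0,0,0.43],[0.002,0.003,0.031,0,0,0,0.43],[0.002,0.003,-0.12,0,0,0,0.43],[0.002,0.05,-0.28,0,0,0,0.43]]' 10
python3 -m creep '[[0,0.15,-0.1,0,0,0,0.43],[-0.1,0.3,-0.1,0,0,0,0.43],[-0.17,0.45,-0.1,0,0,0,0.43],[-0.17,0.55,-0.1,0,0,0,0.43],[-0.17,0.62,-0.1,0,0,0,0.43],[-0.17,0.62,-0.1,0,0,0,0.43],[-0.17,0.62,-0.1,0,0,0,0.43],[-0.17,0.62,-0.1,0,0,0,0.43]]' 10
python3 - <<'E'
from h import *
s=ctrl.sense();print(s['eef_pos'])
im=ctrl.read_camera('wrist');cv2.imwrite('pics/w8.png',im[:,:,::-1]);cm=cam('wrist',s)
for d in det('wrist','seed0',.2):print(d[0],d[1],plane(cm,d[1],.042).round(4),d[3].sum())
p=np.array([.5001,.0395]);d=p-s['eef_pos'][:2];M=R.from_quat(s['eef_rot']).as_matrix();print((M[:2,:2].T@d)/.3)
P=[np.array([.4755,-.1054,.042]),np.array([.52,-.099,.042]),np.array([.5645,-.0927,.042])]
for q in P:print(proj(cm,q))
E
```

```text
t: 18.9
eef_pos: [0.4711, -0.0923, 0.139]
eef_rot: [-0.069, 0.998, -0.0, -0.001]
force: [0.2, 0.7, 0.1]
width: 0.427
finger_force: 0.0
t: 19.9
eef_pos: [0.4965, 0.0983, 0.1685]
eef_rot: [-0.069, 0.998, -0.0, -0.0]
force: [0.3, -0.8, 0.1]
width: 0.432
finger_force: 0.0
[0.49649386 0.09830355 0.16850229]
0.79 [ 75.5 239. ] [ 0.5634 -0.0942  0.042 ] 554
0.73 [ 68.5 194.2] [ 0.5185 -0.1     0.042 ] 578
0.66 [547.4 292.9] [0.5554 0.3876 0.042 ] 385
[ 0.01506228 -0.19580157]
[ 61.40641533 148.07939675]
[ 69.55842889 195.86263041]
[ 77.03374121 240.26464721]
```

View pics/w8.png

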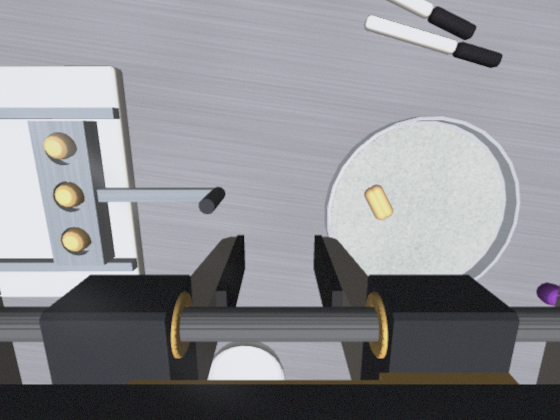

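All three seeds appear in the pockets at (57,147), (68,194) and (75,239). I'll check numerically that pocket 0's seed is seated.

```bash
python3 - <<'E'
from h import *
s=ctrl.sense();P=[np.array([.4755,-.1054,.041]),np.array([.52,-.099,.041]),np.array([.5645,-.0927,.041])]
for c in ['wrist','scene','side']:
    im=ctrl.read_camera(c);cm=cam(c,s);h=cv2.cvtColor(im,cv2.COLOR_RGB2HSV)
    m=cv2.inRange(h,(8,70,50),(32,255,255));n,_,st,ce=cv2.connectedComponentsWithStats(m)
    for p in P:
        q=proj(cm,p)
        for i in range(1,n):
            if np.linalg.norm(ce[i]-q)<20 and st[i][4]>8:print(c,q.round(1),ce[i].round(1),st[i],plane(cm,ce[i],.041).round(4))
E
```

```text
wrist [ 61.7 147.9] [ 56.3 146.8] [ 44 136  22  23 222] [ 0.4752 -0.1103  0.041 ]
wrist [ 69.8 195.5] [ 69.3 194.3] [ 54 183  30  24 427] [ 0.5188 -0.0994  0.041 ]
wrist [ 77.2 239.8] [ 75.1 239.2] [ 62 228  28  24 466] [ 0.5641 -0.0947  0.041 ]
scene [168.2 232.8] [165.4 232.2] [161 228  10   9  75] [ 0.47   -0.1098  0.041 ]
scene [168.2 232.8] [176.8 241.3] [172 237  11   9  80] [ 0.516  -0.1022  0.041 ]
scene [178.9 241.8] [165.4 232.2] [161 228  10   9  75] [ 0.47   -0.1098  0.041 ]
scene [178.9 241.8] [176.8 241.3] [172 237  11   9  80] [ 0.516  -0.1022  0.041 ]
scene [178.9 241.8] [187.9 250.7] [183 246  11  10  87] [ 0.5599 -0.096   0.041 ]
scene [190.2 251.2] [176.8 241.3] [172 237  11   9  80] [ 0.516  -0.1022  0.041 ]
scene [190.2 251.2] [187.9 250.7] [183 246  11  10  87] [ 0.5599 -0.096   0.041 ]
side [330.2 170. ] [315.2 167.2] [314 165   4   6  16] [ 0.513  -0.1098  0.041 ]
side [330.2 170. ] [331.6 168. ] [328 165   8   7  48] [ 0.4735 -0.1152  0.041 ]
side [311.7 169.2] [294.5 166.5] [291 164   8   6  44] [ 0.5633 -0.102   0.041 ]
side [311.7 169.2] [315.2 167.2] [314 165   4   6  16] [ 0.513  -0.1098  0.041 ]
side [311.7 169.2] [331.6 168. ] [328 165   8   7  48] [ 0.4735 -0.1152  0.041 ]
side [293.3 168.5] [294.5 166.5] [291 164   8   6  44] [ 0.5633 -0.102   0.041 ]
```

Scene and side pixel offsets are the same for all three seeds, so they're equally seated. Next I turn the gripper 90° with the camera away from the head, close it, and push the post from its +y side.

```bash
python3 -m creep '[[0,0.02,0,0,0,0.17,0],[0,0.04,0,0,0,0.34,0],[0,0.04,0,0,0,0.5,0],[0,0.04,0,0,0,0.66,0],[0,0.04,0,0,0,0.82,0],[0,0.04,0,0,0,0.98,0],[0,0.04,0,0,0,1,0],[0,0.04,0,0,0,1,0]]' 10
python3 -m creep '[[0,0,0,0,0,0.17,0],[0,0,0,0,0,0.34,0],[0,0,0,0,0,0.5,0],[0,0,0,0,0,0.5,0],[0,0,0,0,0,0.5,0],[0,0,0,0,0,0.5,0],[0,0,0,0,0,0.5,0],[0,0,0,0,0,0.5,0]]' 10
python3 - <<'E'
from h import *
s=ctrl.sense();print(s['eef_pos'],s['qpos'].round(2),s['width'])
M=R.from_quat(s['eef_rot']).as_matrix();print(M.round(3))
p=np.array([.5001,.0395])+.032*np.array([-.142,.99]);d=p-s['eef_pos'][:2];print((M[:2,:2].T@d)/.3,(s['eef_pos'][2]-.05)/.3)
E
```

```text
t: 21.15
eef_pos: [0.4947, 0.1115, 0.1685]
eef_rot: [0.437, 0.899, 0.0, 0.0]
force: [0.6, -0.1, -0.1]
width: 0.005
finger_force: 0.0
t: 22.15
eef_pos: [0.4947, 0.1115, 0.1685]
eef_rot: [0.656, 0.755, 0.0, -0.0]
force: [0.4, -0.0, 0.3]
width: 0.005
finger_force: 0.0
[0.49469174 0.11152501 0.16851496] [-0.57  0.29  0.33  2.01 -0.12  0.86 -0.03] 0.005353630378899214
[[-0.14  0.99  0.  ]
 [ 0.99  0.14  0.  ]
 [ 0.    0.   -1.  ]]
[-0.13356203 -0.0159768 ] 0.39504988296433474
```

```bash
python3 -m creep '[[0,-0.016,0.15,0,0,0,0],[0,-0.016,0.3,0,0,0,0],[0,-0.016,0.39,0,0,0,0],[-0.06,-0.016,0.39,0,0,0,0],[-0.12,-0.016,0.39,0,0,0,0],[-0.16,-0.016,0.39,0,0,0,0],[-0.2,-0.016,0.39,0,0,0,0],[-0.24,-0.016,0.39,0,0,0,0]]' 10
python3 - <<'E'
from h import *
s=ctrl.sense();print(s['eef_pos'],s['force'])
M=R.from_quat(s['eef_rot']).as_matrix()
p=np.array([.5001,.0395]);d=p-s['eef_pos'][:2];print('post0 in tool',M[:2,:2].T@d)
im=ctrl.read_camera('wrist');cv2.imwrite('pics/w9.png',im[:,:,::-1])
E
```

```text
t: 23.15
eef_pos: [0.5007, 0.0396, 0.0522]
eef_rot: [0.656, 0.755, 0.001, 0.0]
force: [-0.6, 2.5, 2.2]
width: 0.006
finger_force: 1.2
[0.50066516 0.03961036 0.05224234] [-0.61621356  2.53403535  2.22578341]
post0 in tool [-3.01328600e-05 -5.75048333e-04]
```

```bash
python3 -m creep '[[-0.05,0,0,0,0,0,0],[-0.11,0,0,0,0,0,0],[-0.17,0,0,0,0,0,0],[-0.23,0,0,0,0,0,0],[-0.29,0,0,0,0,0,0],[-0.35,0,0,0,0,0,0],[-0.4,0,0,0,0,0,0],[-0.43,0,0,0,0,0,0]]' 10
python3 - <<'E'
from h import *
s=ctrl.sense();print(s['eef_pos'],s['force'])
M=R.from_quat(s['eef_rot']).as_matrix()
d=np.array([.5001,.0395])-s['eef_pos'][:2];print(M[:2,:2].T@d)
im=ctrl.read_camera('side');cm=cam('side');h=cv2.cvtColor(im,cv2.COLOR_RGB2HSV)
n,_,st,ce=cv2.connectedComponentsWithStats(cv2.inRange(h,(8,70,50),(32,255,255)))
for i in range(1,n):
    if 5<st[i][4]<300 and 250<ce[i][0]<370 and ce[i][1]>100:print(ce[i],st[i],plane(cm,ce[i],.041))
E
```

```text
t: 24.2
eef_pos: [0.5179, -0.0894, 0.0514]
eef_rot: [0.656, 0.755, -0.0, -0.0]
force: [0.4, 2.6, 1.8]
width: 0.006
finger_force: 1.1
[ 0.51788796 -0.08939092  0.05141454] [0.40397466 2.57263323 1.83902441]
[0.13011231 0.00025865]
[298.34285714 119.02857143] [293 118  12   3  35] [ 0.60286387 -0.35301122  0.041     ]
[313.85714286 127.53061224] [302 127  26   2  49] [ 0.55052267 -0.31157676  0.041     ]
[297.12 137.44] [294 136   7   4  25] [ 0.58527064 -0.24601944  0.041     ]
[313.57894737 137.89473684] [312 136   4   5  19] [ 0.54143406 -0.25319066  0.041     ]
[331.40540541 138.7027027 ] [328 136   8   6  37] [ 0.4939112  -0.25921484  0.041     ]
[299.88235294 265.13970588] [291 260  19  11 136] [0.48551356 0.23099381 0.041     ]
```

```bash
python3 -m creep '[[-0.01,0,0,0,0,0,0],[-0.02,0,0,0,0,0,0],[-0.025,0,0,0,0,0,0],[-0.03,0,0,0,0,0,0],[-0.034,0,0,0,0,0,0],[-0.037,0,0,0,0,0,0],[-0.04,0,0,0,0,0,0],[-0.04,0,0,0,0,0,0]]' 10;  python3 -m creep '[[-0.002,0,0,0,0,0,0],[-0.004,0,0,0,0,0,0],[-0.005,0,0,0,0,0,0],[-0.006,0,0,0,0,0,0],[-0.007,0,0,0,0,0,0],[-0.008,0,0,0,0,0,0],[-0.008,0,0,0,0,0,0],[-0.008,0,0,0,0,0,0]]' 10
```

```text
t: 25.25
eef_pos: [0.5197, -0.1001, 0.0515]
eef_rot: [0.656, 0.755, -0.0, 0.0]
force: [-1.4, 0.5, -0.7]
width: 0.005
finger_force: 0.8
t: 26.25
eef_pos: [0.5201, -0.1025, 0.0515]
eef_rot: [0.656, 0.755, 0.0, 0.0]
force: [-0.8, 1.4, -1.6]
width: 0.003
finger_force: 0.9
```

```bash
python3 -m creep '[[-0.002,0,0,0,0,0,0],[-0.004,0,0,0,0,0,0],[-0.006,0,0,0,0,0,0],[-0.008,0,0,0,0,0,0],[-0.01,0,0,0,0,0,0],[-0.012,0,0,0,0,0,0],[-0.012,0,0,0,0,0,0],[-0.012,0,0,0,0,0,0]]' 10;  python3 -c "
from plant import ctrl
s=ctrl.sense();print(s['force'],s['eef_pos'])"
```

```text
t: 27.25
eef_pos: [0.5206, -0.1061, 0.0515]
eef_rot: [0.656, 0.755, -0.0, 0.0]
force: [-0.2, 1.6, -0.4]
width: 0.003
finger_force: 0.8
[-0.24202682  1.61793879 -0.40890072] [ 0.5205609  -0.10612226  0.05150549]
```

```bash
python3 -m creep '[[-0.002,0,0,0,0,0,0],[-0.004,0,0,0,0,0,0],[-0.006,0,0,0,0,0,0],[-0.008,0,0,0,0,0,0],[-0.01,0,0,0,0,0,0],[-0.012,0,0,0,0,0,0],[-0.012,0,0,0,0,0,0],[-0.012,0,0,0,0,0,0]]' 10;  python3 -m creep '[[-0.002,0,0,0,0,0,0],[-0.004,0,0,0,0,0,0],[-0.006,0,0,0,0,0,0],[-0.008,0,0,0,0,0,0],[-0.01,0,0,0,0,0,0],[-0.01,0,0,0,0,0,0],[-0.01,0,0,0,0,0,0],[-0.01,0,0,0,0,0,0]]' 10
```

```text
t: 28.25
eef_pos: [0.5206, -0.107, 0.0515]
eef_rot: [0.655, 0.755, 0.001, -0.002]
force: [-1.9, 7.0, 2.6]
width: 0.003
finger_force: 4.2
t: 29.25
eef_pos: [0.5206, -0.1071, 0.0515]
eef_rot: [0.655, 0.756, 0.001, -0.003]
force: [-3.9, 14.2, 5.3]
width: 0.004
finger_force: 7.4
```

Hit the stop: force is rising and there's no more travel. I'll back off and check.

```bash
python3 -m creep '[[0.02,0,0,0,0,0,0],[0.06,0,0,0,0,0,0],[0.12,0,0,0,0,0,0],[0.2,0,0,0,0,0,0],[0.25,0,-0.1,0,0,0,0],[0.25,0,-0.25,0,0,0,0],[0.25,0,-0.35,0,0,0,0],[0.25,0,-0.35,0,0,0,0]]' 10
python3 - <<'E'
from h import *
s=ctrl.sense();print(s['eef_pos'],s['force'])
n=np.array([.142,-.99]);off=.16*n
P=[np.r_[np.array(p)+off,.041] for p in [(.4755,-.1054),(.52,-.099),(.5645,-.0927)]]+[np.r_[np.array([.5001,.0395])+off,.081]]
for c in ['wrist','side','scene']:
    im=ctrl.read_camera(c);cv2.imwrite(f'pics/end_{c}.png',im[:,:,::-1]);cm=cam(c,s);h=cv2.cvtColor(im,cv2.COLOR_RGB2HSV)
    print(c,[proj(cm,p).round(1).tolist() for p in P])
    k,_,st,ce=cv2.connectedComponentsWithStats(cv2.inRange(h,(8,70,50),(32,255,255)))
    for i in range(1,k):
        if 8<st[i][4]<900 and min(np.linalg.norm(ce[i]-proj(cm,p)) for p in P)<25:print(ce[i].round(1),st[i][4])
E
```

```text
t: 30.25
eef_pos: [0.5126, -0.0375, 0.1587]
eef_rot: [0.656, 0.755, 0.002, 0.002]
force: [-0.0, 0.4, 0.3]
width: 0.005
finger_force: 0.0
[ 0.51258493 -0.03754785  0.15866035] [-0.04743932  0.3763746   0.28728165]
wrist [[235.5, 399.9], [276.3, 399.6], [316.9, 399.4], [275.6, 306.6]]
[262.5 325.3] 369
side [[330.1, 137.7], [313.4, 137.1], [296.8, 136.5], [312.6, 150.8]]
[297.9 134.1] 32
[331.5 135.2] 32
scene [[99.7, 262.5], [109.4, 273.1], [119.7, 284.4], [168.7, 230.0]]
[ 95.5 262.5] 95
[105.8 273.1] 102
[115.8 284.7] 109
```

```bash
python3 -c "
from plant import ctrl
print(ctrl.finish_job())"
```

```text
the job is handed in; nothing more can be done
None
```

I placed one round seed in each of the three pockets and pushed the carrier against its stop with the seeds still in it; the long seed stayed in the dish, the head was not bumped as far as I could tell, and I handed the job in at about 30 s without seeing a verdict.

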